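# Lock the microscope lamp unit's cover

## Task

The black cover of the white microscope lamp unit is standing ajar. Set shut fingertips in the slot of its orange quarter-turn fastener, push the cover down shut with them, turn the fastener clockwise a quarter turn to its stop so that the cover locks, and then take the hand away. Grip and lift nothing, do not swing the cover open, and leave the bottle, the objective and the slide box where they are.

Things in the scene. Friction and masses are not known exactly. Their poses are not given: they have to be found in the camera images.
- unit: White lamp unit fixed to the bench, 240 (x) x 220 (y) x 90 mm high, level. Origin: centre of its underside. Own +x points to the cover's hinge side (away from the robot), -x to the front panel with knob and green switch, z up. With the cover shut, the fastener's turning axis is the upright line at x = -42, y = 0 mm in this frame.
- cover (a joint): Hinge angle of the black cover plate (198 x 184 mm), rad: 0 = shut, top flush with the rim at 90 mm; positive = front edge up. Hinge line along unit y at unit x = +100, z = 90 mm. Sprung: rests ajar at 0.12, springs up unless locked. Pushing it shut takes about 5 N at the fastener; it yields to a hard stop at -0.03 (4 mm below flush at the fastener).
- fastener (a joint): Fastener angle on the cover, rad: 0 = undone (pointer end to unit -y), grows clockwise from above to a hard stop at 1.571 = locked (pointer end to unit -x). Starts at 0 to 0.3; stiff (0.06 N m), stays where left. From about 1.2 its tongue hooks under a keeper inside, only while the cover is held flush or just below; turned with the cover up, it bars the cover from shutting until turned back.
- slot_floor (a point): Centre of the slot's floor, on the turning axis. The fastener is a round dial 96 mm across: dark floor disc 4 mm above the cover, two orange half-moon ridges 16 mm high on it, and between them the straight slot, 34 mm wide, 96 mm long, open at both ends, for shut fingertips. Cover shut: floor 94 mm, ridge tops 110 mm above the bench; ajar: 17 mm higher. Its frame: y along the slot.
- slot_pointer (a point): Point on the slot floor 37 mm from the turning axis, at the slot's pointer end, which carries a white mark 12 x 16 mm. When locked it faces the green dot on the cover's front edge.
- oil_bottle: Bystander: loose small amber bottle, 32 mm across, 72 mm tall, on the bench beside the unit; origin at the centre of its foot.
- objective: Bystander: loose aluminium microscope objective, 27 mm across, 48 mm tall, standing on the bench beside the unit; origin at the centre of its foot.
- slide_box: Bystander: loose blue slide box, 85 x 62 x 33 mm, on the bench beside the unit; origin at the centre of its underside.

How it is judged:
By the outcome, as a careful person would: the job done as asked, in the order asked, and still so for the second after the job is handed in, with the robot touching nothing.
It also fails if it takes over 42 s, if anything falls off the work surface, if the arm or the gripper's body presses on something with over 40 N, if the wrist force passes 120 N, or if a joint passes its speed limit or range.

## Robot

A 6-joint arm with a two-finger parallel gripper is mounted at the origin on the work surface. World frame = base frame: x ahead of the robot, y to its left, z up, the work surface at z = 0. Lengths are in mm, angles in degrees, forces in N, time in s.
With the tool pointing down it reaches from about 300 to 850 mm from the base axis. Payload 4.2 kg.
Tool frame: the origin (TCP) lies on the centre line of the jaws, within the pads' length; the fingertips stand 14 mm ahead of it and the grasp point (between the pads) lies 5 mm behind it; z points along the fingers, y is the line along which they close (so a half turn about z gives the same grasp; the last joint's range is limited). The gripper opens to 91 mm and grips with 3 to 60 N. Pads are 32 mm wide; open, the fingers measure 118 mm over their backs; the gripper's body (76 mm by 178 mm) begins 60 mm behind the grasp point.
Start: joints at [67.38, 18.312, 89.639, -0, 72.044, -1.146], TCP at [210.504, 535.101, 193.476] pointing down, gripper open.
Joint ranges: [-177.97, 177.97], [-48.28, 115.42], [12.27, 149.76], [-77.06, 257.06], [2.81, 150.46], [-146.56, 146.56]. Speed limits (degrees/s): [147.25, 147.25, 180, 180, 180, 180].

## Interface

Orientations are given as [roll, pitch, yaw] about the fixed x, y, z axes, in that order (R = Rz(yaw) Ry(pitch) Rx(roll)).
In Python, from workcell import env gives the robot as it stands.
- The arm moves only by the tool arm_command, never from a script. Its argument "motion" is a list of rows, each an object with "offset": the shift along the tool's x, y, z in m, a list of three; "spin": the turn about the tool's z in rad. In form: [{"offset": [tx, ty, tz], "spin": spin}, ...]. A call has 1 to 5 rows; each row shifts and turns the commanded pose from where the row before left it, along the tool's axes as they then stand; what a row does not reach is not made up. A row lasts 1/8 s, in which the tool goes at most 62.5 mm and 10.7 degrees, less where a joint would pass 70% of its speed; a pose out of reach is approached as far as the arm can. A call with a gripper value outside its range is refused whole. "jaw" is the finger opening in m, from 0 to 0.0912, set as the call begins (left out, the last holds). The fingers move at their own pace and stop on an object; "newtons" is the grip in N (left out, the last holds). Time passes only in rows, so rows that do not move let the fingers close. It gives the time, the measured TCP pose, the force, the opening and the grip force at its end, in the units of the state.
- env.state(): the state, without advancing time (a new reading comes with each control period).
- env.grab_frame(name): name is "side" or "top" or "wrist"; returns (picture, depth): 480x640x3 uint8, blue, green, red; 480x640 float32, mm along the optical axis (not along the pixel's ray), 0 where there is no reading.
- env.camera_model(name): a dict with "fx", "fy", "cx", "cy" (pixels), "eye" and "rotation" of the camera in the world; the wrist camera has in their place "hand_eye" (4x4, takes a point from camera to tool coordinates, whose origin is the TCP and whose axes are the flange's). Camera axes: x right, y down, z forward; pixel columns grow to the right and rows downward; lengths in mm; the calibration is good to about 2 mm. A picture is of the moment at which its call begins: read the wrist's pose just before it. camera_model takes no time and is no camera call.
- env.job_done(): hands the job in; it is judged then, once.
Trained networks look in the newest picture that a camera, given by its name, has taken for a name from the list of things; names that differ only in an ending like _2 or _b are one class to them, and where a whole thing is asked for, a point or a joint stands for the part that bears it (a point fixed in the world has none). Each returns a list of dicts, best first, with "score" (0 to 1); they miss things now and then, are a little off and sometimes report something else, mostly with a low value. They report only what shows in the picture. A call takes as long as a camera call.
- env.boxes_of(camera, target): "bbox" ([left, top, right, bottom] in pixels, round what is visible of it).
- env.pinpoint(camera, target): "location" ([column, row] in pixels: a listed point, or the origin of a listed thing).
The state is a dict: "time_s": time; "qpos": joint angles; "qvel": joint speeds; "effort": joint torques, N m; "ee_pos": TCP position; "ee_rot": TCP orientation; "force": force on the tool from outside, world axes, zero at the start; "torque": the same for the moment, N m; "gripper_width": finger opening in mm; "gripper_force": force on a finger pad.
Only numpy, scipy, OpenCV 4.12 (cv2) and the standard library are available. Lean on these libraries where they do the work, as an engineer would, in place of code of your own. Each camera call takes 0.05 s, during which the arm holds its last target. There are 200 camera calls.

## Working session

There is one attempt and no reset: what is moved stays moved. The work goes in short steps, Python scripts to look and compute and a tool call to move; the robot and the scene stay as the last step left them, time stands still between calls to the robot, and variables do not carry over. Pictures are saved under pics/ and viewed, at most 10 in all, crops included, and the job is handed in when it is done.

Besides the shell and the picture viewer there is one more tool, called after ">>>" as name([rows], argument=value, ...), one row to a line, values as JSON. arm_command: Moves the arm, as the interface text tells. Its arguments: {"type":"object","properties":{"motion":{"type":"array"},"jaw":{"type":"number"},"newtons":{"type":"number"}},"required":["motion"]}

```bash
mkdir -p pics; cat > h.py <<'E'
import numpy as np, cv2
from scipy.spatial.transform import Rotation as R
from workcell import env
def ray(cam,px,z=None,depth=None,st=None):
    m=env.camera_model(cam)
    d=np.array([(px[0]-m['cx'])/m['fx'],(px[1]-m['cy'])/m['fy'],1.])
    if 'eye' in m: e=np.array(m['eye'],float); r=np.array(m['rotation'],float)
    else:
        H=np.array(m['hand_eye'],float); r0=R.from_euler('xyz',st['ee_rot'],degrees=True).as_matrix()
        e=r0@H[:3,3]+st['ee_pos']; r=r0@H[:3,:3]
    if depth is not None: return e+r@(d*depth)
    w=r@d; return e+w*(z-e[2])/w[2]
E
python3 - <<'E'
from h import *
print(env.state()); np.set_printoptions(precision=1,suppress=True)
for c in ['top','side','wrist']:
    p,d=env.grab_frame(c); cv2.imwrite(f'pics/{c}0.png',p); print(env.camera_model(c))
    for t in ['slot_floor','slot_pointer','unit','oil_bottle','objective','slide_box']:
        for q in env.pinpoint(c,t)[:1]:
            l=q['location']; dd=d[min(479,int(l[1])),min(639,int(l[0]))]
            print(c,t,np.round(l,1),round(q['score'],2),dd, ray(c,l,depth=dd,st=env.state()))
E
```

```text
{'time_s': 0.0, 'qpos': array([ 6.73783083e+01,  1.83524832e+01,  8.97080110e+01,  6.92458605e-04,
        7.20436002e+01, -1.14545938e+00]), 'qvel': array([-0.07190522,  0.02196448, -0.0192276 ,  0.00632047, -0.01083546,
        0.03406672]), 'effort': array([ 1.98795322e-03, -4.12480187e+01, -2.31980073e+01,  7.28950510e-02,
        4.59546433e-02, -1.35518185e-04]), 'ee_pos': array([210.29404338, 534.56874049, 192.60100346]), 'ee_rot': array([-1.79895940e+02, -2.73912958e-03,  1.58523551e+02]), 'force': array([-0.22070112, -0.3929396 ,  0.48049231]), 'torque': array([0.01476317, 0.04117071, 0.01333528]), 'gripper_force': 0.0, 'gripper_width': 91.17749498679727}
{'fx': 465.8050427188913, 'fy': 465.8050427188913, 'cx': 318.573768728485, 'cy': 244.0365041647367, 'eye': array([539.3,  60. , 949.9]), 'rotation': array([-174.8,   -0.8,  -90.4])}
top slot_floor [421.4 277.8] 0.6 844.476 [-108446.2 -108925.5 -108035.6]
top slot_pointer [439.8 273.5] 0.62 844.1954 [-114234.  -114713.2 -113823.3]
top unit [404.5 256. ] 0.7 834.4863 [-101834.3 -102313.6 -101423.6]
top oil_bottle [484.4 204.4
[... 397 characters left out ...]
48.4 310.3] 0.79 878.1033 [-30546.3 -31379.8 -29992.6]
side slot_pointer [364.5 327.5] 0.88 848.56946 [-32806.7 -33640.1 -32252.9]
side unit [366.4 332.6] 0.94 846.53253 [-33117.3 -33950.8 -32563.5]
side oil_bottle [478.7 385.5] 0.81 881.7404 [-58352.8 -59186.3 -57799.1]
side objective [426.5 442.2] 0.8 818.59247 [-43913.3 -44746.7 -43359.5]
side slide_box [278.5 279.6] 0.86 1018.56866 [-18328.1 -19161.6 -17774.4]
{'fx': 397.91062920941846, 'fy': 397.91062920941846, 'cx': 320.90396908176564, 'cy': 243.47384721352557, 'hand_eye': array([[   0. ,   -1. ,   -0.2,   69.2],
       [   1. ,    0. ,    0. ,   -0.4],
       [  -0. ,   -0.2,    1. , -191.6],
       [   0. ,    0. ,    0. ,    1. ]])}
```

```bash
sed -i "s/r=np.array(m\['rotation'\],float)/r=R.from_euler('xyz',m['rotation'],degrees=True).as_matrix()/" h.py
python3 - <<'E'
from h import *
np.set_printoptions(precision=1,suppress=True)
for c in ['top','side']:
    p,d=env.grab_frame(c); cv2.imwrite(f'pics/{c}1.png',p)
    for t,z in [('slot_floor',111),('slot_pointer',112),('unit',0),('oil_bottle',0),('objective',0),('slide_box',0)]:
        for q in env.pinpoint(c,t)[:1]:
            l=q['location']; dd=d[min(479,int(l[1])),min(639,int(l[0]))]
            print(c,t,np.round(l,1),round(q['score'],2), ray(c,l,depth=dd),ray(c,l,z=z))
E
```

```text
top slot_floor [419.8 274.3] 0.8 [ 559.5 -135.7  102.7] [ 559.3 -133.8  111. ]
top slot_pointer [437.8 272.8] 0.78 [ 561.9 -167.   108.7] [ 561.8 -166.2  112. ]
top unit [402.8 253.9] 0.82 [ 597.3 -106.6   97.1] [ 603.9 -125.6    0. ]
top oil_bottle [489.6 202.3] 0.56 [ 701.5 -290.1   47.8] [ 710.1 -308.7    0. ]
top objective [419.5 278.1] 0.54 [ 552.6 -134.2  105.8] [ 554.2 -158.6    0. ]
top slide_box [317.3 296.3] 0.7 [519.6  50.5  32.3] [518.9  50.2   0. ]
side slot_floor [350.  311.6] 0.6 [ 558.3 -137.2  108.6] [ 557.3 -138.7  111. ]
side slot_pointer [363.5 328.4] 0.81 [ 558.6 -175.   109.8] [ 557.7 -176.3  112. ]
side oil_bottle [361.5 327.9] 0.32 [ 549.2 -182.6  126.8] [ 603.7 -109.2    0. ]
side objective [424.2 444.2] 0.89 [ 564.7 -337.2   13.8] [ 570.  -333.1    0. ]
side slide_box [278.2 280.7] 0.9 [515.1  32.   36. ] [527.2  60.4  -0. ]
```

View pics/top0.png

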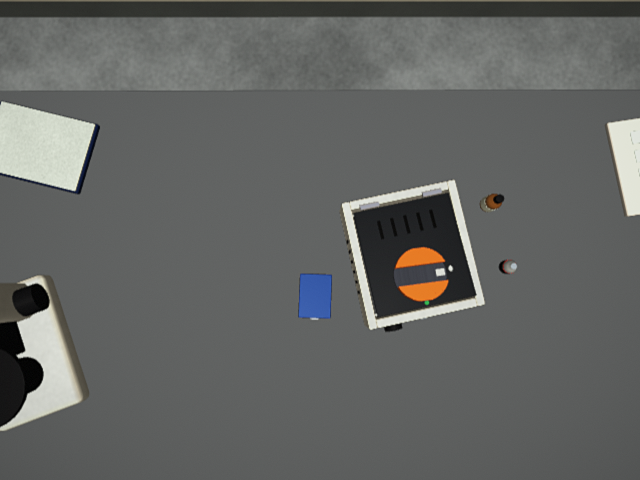

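View pics/side0.png

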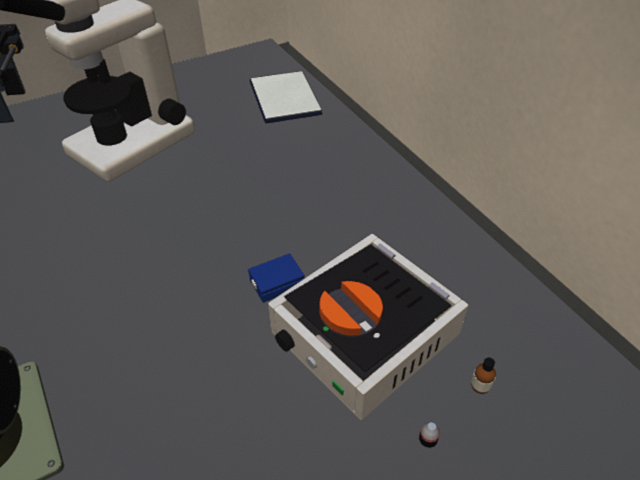

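```bash
python3 - <<'E'
from h import *
np.set_printoptions(precision=1,suppress=True)
p,d=env.grab_frame('top')
hsv=cv2.cvtColor(p,cv2.COLOR_BGR2HSV)
roi=np.zeros(p.shape[:2],np.uint8); roi[230:315,380:465]=255
o=cv2.inRange(hsv,(5,150,120),(20,255,255))&roi
pts=np.argwhere(o)[:,::-1]
w=np.array([ray('top',q,z=126) for q in pts.astype(float)])
c,rad=cv2.minEnclosingCircle(w[:,:2].astype(np.float32)); print('dial',c,rad)
wd=np.array([ray('top',q,depth=d[q[1],q[0]]) for q in pts]);print('orange z',np.median(wd[:,2]),wd[:,:2].mean(0))
n,lab,st,ce=cv2.connectedComponentsWithStats(o); 
b=np.argsort(-st[1:,4])[:2]+1; a=[ray('top',ce[i],z=126) for i in b]; print('ridge centroids',a)
v=a[1]-a[0]; print('slot dir',np.degrees(np.arctan2(v[1],v[0]))-90, 'mid',(a[0]+a[1])/2)
roi[:]=0; roi[170:340,335:495]=255
wm=cv2.inRange(hsv,(0,0,130),(180,70,255))&roi
P=np.argwhere(wm)[:,::-1]; X=np.array([ray('top',q,depth=d[q[1],q[0]]) for q in P]); X=X[(X[:,2]>82)&(X[:,2]<100)]
print('rimz',np.median(X[:,2])); print(cv2.minAreaRect(X[:,:2].astype(np.float32)))
for q in [(344,204),(455,181),(484,304),(371,328),(427,302),(440,272)]: print(q,ray('top',q,z=90 if q[0]!=440 else 115))
# heights on the corridor
for cam in ['top','side']:
    if cam=='side': p,d=env.grab_frame(cam)
    ps=[ray(cam,(u,v),depth=d[v,u]) for v in range(0,480,6) for u in range(0,640,6) if d[v,u]>0]
    ps=np.array(ps); 
    for y in range(-300,700,100):
        m=(ps[:,0]>100)&(ps[:,0]<700)&(ps[:,1]>y)&(ps[:,1]<y+100)
        if m.any(): i=np.where(m)[0][np.argmax(ps[m,2])]; print(cam,y,ps[i])
E
```

```text
dial (560.1831665039062, -133.27545166015625) 48.668067932128906
orange z 121.3886418702383 [ 560.2 -134. ]
ridge centroids [array([ 531.1, -137.4,  126. ]), array([ 589. , -129.3,  126. ])]
slot dir -82.0333333807599 mid [ 560.1 -133.3  126. ]Traceback (most recent call last):
  File "<stdin>", line 16, in <module>
  File "h.py", line 5, in ray
    m=env.camera_model(cam)
ValueError: time passes only in moves, steps and waits
```

```bash
sed -i "s/m=env.camera_model(cam)/m=cm(cam)/; s/^def ray/import functools\ncm=functools.lru_cache(env.camera_model)\ndef ray/" h.py; python3 - <<'E'
from h import *
np.set_printoptions(precision=1,suppress=True)
p,d=env.grab_frame('top')
hsv=cv2.cvtColor(p,cv2.COLOR_BGR2HSV)
roi=np.zeros(p.shape[:2],np.uint8); roi[170:340,335:495]=255
wm=cv2.inRange(hsv,(0,0,130),(180,70,255))&roi
P=np.argwhere(wm)[:,::-1]; X=np.array([ray('top',q,depth=d[q[1],q[0]]) for q in P]); X=X[(X[:,2]>78)&(X[:,2]<100)]
print('rimz',np.median(X[:,2])); print(cv2.minAreaRect(X[:,:2].astype(np.float32)))
for q in [(344,204),(455,181),(484,304),(371,328),(427,302),(440,272)]: print(q,ray('top',q,z=90 if q[0]!=440 else 115))
for cam in ['top','side']:
    if cam=='side': p,d=env.grab_frame(cam)
    ps=np.array([ray(cam,(u,v),depth=d[v,u]) for v in range(0,480,6) for u in range(0,640,6) if d[v,u]>0])
    for y in range(-300,700,100):
        m=(ps[:,0]>100)&(ps[:,0]<700)&(ps[:,1]>y)&(ps[:,1]<y+100)
        if m.any(): i=np.where(m)[0][np.argmax(ps[m,2])]; print(cam,y,ps[i])
print(env.state()['time_s'])
E
```

```text
rimz 89.21632286041563
((598.7003173828125, -126.58052062988281), (240.58026123046875, 220.16439819335938), 11.911040306091309)
(344, 204) [692.  -0.  90.]
(455, 181) [ 734.8 -209.9   90. ]
(484, 304) [ 504.4 -255.7   90. ]
(371, 328) [462.5 -46.6  90. ]
(427, 302) [ 508.9 -150.6   90. ]
(440, 272) [ 563.1 -169.4  115. ]
top -300 [ 534.2 -210.   108.8]
top -200 [ 534.5 -172.5  126.4]
top -100 [535.  -98.9 121.9]
top 0 [692.1   3.7  89.4]
top 100 [335.5 168.8   4.4]
top 200 [683.4 219.4   4.6]
top 300 [349.4 393.6   4.4]
top 400 [332.6 499.5  27.5]
top 500 [373.8 542.2 163.6]
top 600 [529.7 603.1 128.4]
side -300 [ 514.6 -201.4  109.6]
side -200 [ 527.6 -162.8  128. ]
side -100 [534.1 -98.7 125.7]
side 0 [101.8  13.3 160.1]
side 100 [262.5 172.4   5.9]
side 200 [367.6 213.8   6.3]
side 300 [515.6 399.1   7. ]
side 400 [222.4 462.2 319.9]
side 500 [275.  514.5 412.2]
side 600 [261.1 608.  337. ]
1.9
```

>>> arm_command([
  {"offset":[-0.0165,-0.042,-0.003],"spin":0},
  {"offset":[-0.0165,-0.042,-0.003],"spin":0},
  {"offset":[-0.0165,-0.042,-0.004],"spin":0},
  {"offset":[-0.043,-0.031,0],"spin":0},
  {"offset":[-0.043,-0.031,0],"spin":0},
], jaw=0, newtons=20)

```text
time_s: 2.52
ee_pos: [268.2, 309.3, 203.8]
ee_rot: [179.9, 0.0, 158.6]
force: [0.8, -0.5, -0.3]
gripper_width: 44.2
gripper_force: 0.0
```

>>> arm_command([
  {"offset":[-0.043,-0.031,0],"spin":0},
  {"offset":[-0.043,-0.031,0],"spin":0},
  {"offset":[-0.043,-0.031,0],"spin":0},
  {"offset":[-0.043,-0.031,0],"spin":0},
  {"offset":[-0.043,-0.031,0],"spin":0},
])

```text
time_s: 3.15
ee_pos: [412.0, 86.0, 203.8]
ee_rot: [179.9, 0.1, 158.5]
force: [0.1, -0.4, 0.1]
gripper_width: 0.4
gripper_force: 0.0
```

>>> arm_command([
  {"offset":[-0.043,-0.031,0],"spin":0},
  {"offset":[-0.043,-0.031,0],"spin":0},
  {"offset":[-0.043,-0.031,0],"spin":0},
  {"offset":[-0.043,-0.031,0],"spin":0},
  {"offset":[0,0,0],"spin":0.18},
])

```text
time_s: 3.78
ee_pos: [527.5, -93.8, 202.9]
ee_rot: [-180.0, 0.0, 147.7]
force: [-1.0, 0.3, 0.0]
gripper_width: 1.0
gripper_force: 0.0
```

>>> arm_command([
  {"offset":[0,0,0],"spin":0.18},
  {"offset":[0,0,0],"spin":0.18},
  {"offset":[0,0,0],"spin":0.18},
  {"offset":[0,0,0],"spin":0.18},
  {"offset":[0,0,0],"spin":0.14},
])

```text
time_s: 4.4
ee_pos: [525.8, -90.8, 203.5]
ee_rot: [180.0, -0.0, 98.7]
force: [-1.0, -0.3, 1.1]
gripper_width: 0.2
gripper_force: 0.0
```

```bash
cat > look.py <<'E'
from h import *
import sys
np.set_printoptions(precision=1,suppress=True)
s=env.state(); p,d=env.grab_frame('wrist'); cv2.imwrite(f'pics/w{sys.argv[1]}.png',p)
print(s['ee_pos'],s['ee_rot'],s['qpos'])
zr=float(sys.argv[2])
hsv=cv2.cvtColor(p,cv2.COLOR_BGR2HSV)
o=cv2.inRange(hsv,(5,150,100),(20,255,255))
n,lab,st,ce=cv2.connectedComponentsWithStats(o); b=np.argsort(-st[1:,4])[:2]+1
for i in b:
    P=np.argwhere(lab==i)[::7,::-1]; X=np.array([ray('wrist',q,depth=d[q[1],q[0]],st=s) for q in P]); print('ridge',st[i],X.mean(0),np.median(X[:,2]))
for t,z in [('slot_floor',zr-16),('slot_pointer',zr-16)]:
    for q in env.pinpoint('wrist',t)[:1]: print(t,q['location'],q['score'],ray('wrist',q['location'],z=z,st=s))
P=np.argwhere(o)[:,::-1]; X=np.array([ray('wrist',q,z=zr,st=s) for q in P[::3]]); print(cv2.minEnclosingCircle(X[:,:2].astype(np.float32)))
E
python3 look.py 1 127
```

```text
[525.8 -90.8 203.5] [180.   -0.   98.7] [-11.   14.2  94.    0.   71.8 -19.7]
ridge [  46  381  415   24 7448] [513.  -68.4 331.4] 331.26868224482547
ridge [ 379  243   41   39 1031] [580.5 -98.9 126.5] 119.77693959708279
((493.6637878417969, -221.97332763671875), 159.56602478027344)
```

View pics/w1.png

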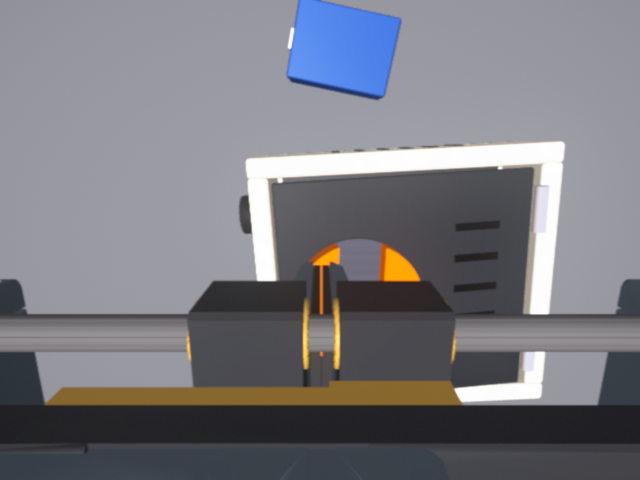

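>>> arm_command([
  {"offset":[-0.024,0.013,0.01],"spin":0.01},
  {"offset":[-0.024,0.013,0.01],"spin":0},
  {"offset":[0,0,0.02],"spin":0},
  {"offset":[0,0,0],"spin":0},
])

```text
time_s: 5.05
ee_pos: [557.6, -134.2, 161.9]
ee_rot: [-179.8, -0.1, 98.4]
force: [-0.4, -0.8, 0.7]
gripper_width: 0.2
gripper_force: 0.0
```

```bash
python3 - <<'E'
from h import *
s=env.state(); print(s['ee_pos'],s['ee_rot'],s['force'])
a,_=env.grab_frame('wrist'); b,_=env.grab_frame('side'); c,_=env.grab_frame('top')
out=np.hstack([cv2.resize(a[140:340,220:540],(800,500))[:300,:400] if 0 else cv2.resize(a[120:360,240:480],(400,400)),cv2.resize(b[250:370,290:410],(400,400))])
cv2.imwrite('pics/m1.png',out); cv2.imwrite('pics/top2.png',c)
E
```

```text
[ 557.60507428 -134.18615606  161.89676947] [-1.79799582e+02 -9.48220687e-02  9.84424674e+01] [-0.35602801 -0.77502345  0.74952793]
```

View pics/m1.png

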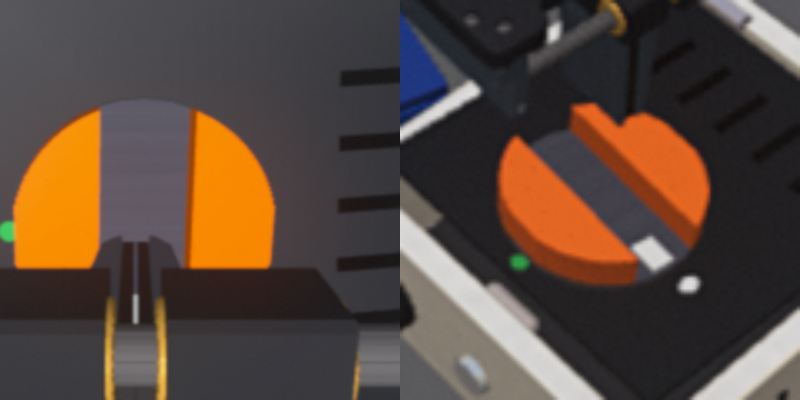

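```bash
python3 - <<'E'
from h import *
for cam in ['side','top']:
    m=cm(cam); r=R.from_euler('xyz',m['rotation'],degrees=True).as_matrix()
    for n,X in [('tip',(557.6,-134.2,147.9)),('floor',(558.8,-134.4,111)),('ridge',(559.5,-134,127)),('pointer',(564,-171,112))]:
        c=r.T@(np.array(X)-m['eye']); u=m['fx']*c[0]/c[2]+m['cx'];v=m['fy']*c[1]/c[2]+m['cy']
        print(cam,n,round(u,1),round(v,1), ((u-290)*3.333+400,(v-250)*3.333) if cam=='side' else '')
b=cv2.imread('pics/top2.png'); a,_=env.grab_frame('side')
cv2.imwrite('pics/m2.png',np.hstack([cv2.resize(a[210:360,260:460],(440,330)),cv2.resize(b[200:320,360:490],(358,330))]))
E
```

```text
side tip 349.4 294.5 (np.float64(597.9423285846304), np.float64(148.19969345297892))
side floor 349.4 309.3 (np.float64(597.842764873133), np.float64(197.6016584957895))
side ridge 349.9 302.5 (np.float64(599.7782222603303), np.float64(175.02878808091657))
side pointer 365.1 324.2 (np.float64(650.354728886543), np.float64(247.27249449507175))
top tip 425.0 274.8 
top floor 420.1 274.6 
top ridge 422.0 274.0 
top pointer 440.4 271.5
```

View pics/m2.png

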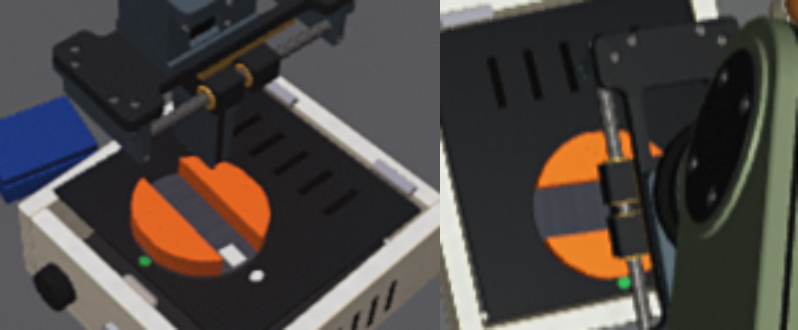

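```bash
python3 - <<'E'
from h import *
p,d=env.grab_frame('side')
for v in range(262,300,3):
    print(v,*[('%d,%d,%d'%tuple(ray('side',(u,v),depth=d[v,u]))+('*' if p[v,u,2]>150 else '')).rjust(14) for u in range(338,368,4)])
x=cv2.resize(p[255:305,325:385],(720,600),interpolation=cv2.INTER_CUBIC); cv2.imwrite('pics/m3.png',cv2.convertScaleAbs(x,alpha=2,beta=20))
E
```

```text
262   512,-171,281   516,-174,281   523,-172,276   548,-145,235   548,-154,244   540,-175,269   565,-149,231   570,-151,230
265   509,-175,281   546,-128,214   546,-137,223   548,-145,230   549,-153,237   557,-151,231   565,-149,224   571,-151,222
268    592,-44,100   548,-125,204   547,-136,215   548,-145,223   548,-155,233   556,-153,226   565,-150,219   571,-151,216
271    589,-50,101   547,-127,200   548,-135,207   549,-144,215   549,-154,225   556,-153,220   565,-150,212     632,-70,95
274    585,-56,101     592,-58,99   550,-133,197   549,-144,209   550,-153,218   557,-153,213   565,-151,207     629,-74,94
277     583,-60,98    587,-65,102   549,-134,193   550,-144,202   551,-152,209   558,-152,205   564,-153,203     623,-83,98
280    578,-68,102    583,-72,102    590,-73,100   550,-143,195   551,-152,203   558,-152,199   566,-150,192     619,-89,98
283    575,-73,101   573,-87,117*   576,-94,122*   582,-97,122*   552,-152,196   559,-151,190   566,-151,187     616,-94,98
286    571,-80,103    572,-89,112   575,-97,119*  578,-104,123*  584,-106,122*  591,-106,118*  595,-112,122*  602,-114,120*
289    566,-87,106    572,-90,106    574,-99,114  576,-107,120*  581,-111,122*  587,-113,121*  592,-117,121*  599,-118,118*
292    562,-94,108    568,-96,107   573,-100,108   574,-110,118  578,-116,122*  583,-119,122*  589,-121,120*  593,-126,123*
295    560,-98,106   565,-102,107   570,-105,107   574,-110,110   576,-119,118  580,-124,121*  586,-126,120*  591,-130,121*
298   557,-103,106   561,-108,109   567,-109,106   255,-577,809   576,-120,112  577,-128,120*  581,-133,123*  588,-135,121*
```

View pics/m3.png

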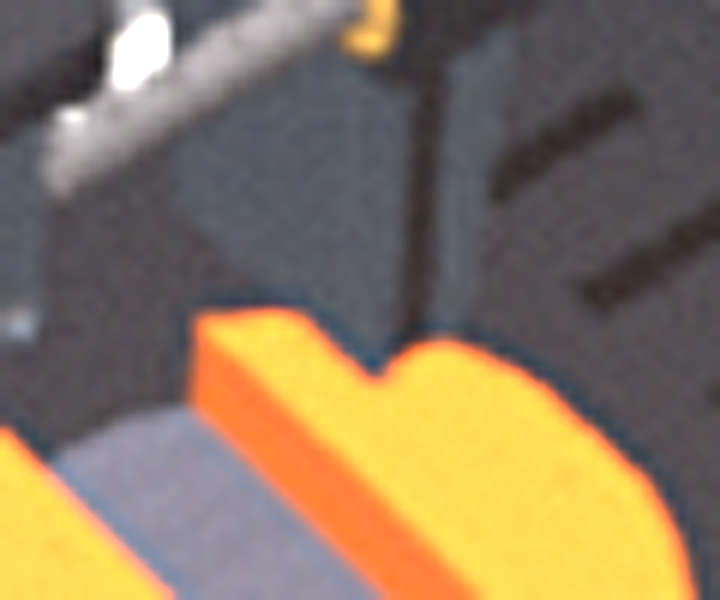

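```bash
python3 - <<'E'
from h import *
s=env.state(); p,d=env.grab_frame('wrist'); m=cm('wrist'); H=np.array(m['hand_eye'])
print(np.round(H,3).tolist(), s['ee_pos'])
for v in range(252,300,4):
    r=[]
    for u in (298,304,310,316,321,326,332,338,344):
        z=d[v,u]; X=H@[(u-m['cx'])/m['fx']*z,(v-m['cy'])/m['fy']*z,z,1]; r.append('%d,%d,%d'%tuple(X[:3]))
    print(v,*[a.rjust(12) for a in r])
x=cv2.resize(p[235:310,275:375],(800,600),interpolation=cv2.INTER_CUBIC); cv2.imwrite('pics/m4.png',cv2.convertScaleAbs(x,alpha=2,beta=10))
E
```

```text
[[0.001, -0.969, -0.247, 68.86], [1.0, 0.001, 0.001, -0.141], [-0.001, -0.247, 0.969, -191.607], [0.0, 0.0, 0.0, 1.0]] [ 559.13103386 -134.21962474  164.50590313]
252     0,-14,55     0,-10,55      0,-6,56      0,-3,57       0,0,57       0,3,57       0,7,58      0,11,57      0,15,58
256    -2,-14,56    -2,-10,56     -3,-6,57     -2,-3,57      -2,0,57      -2,3,57      -2,7,56     -3,11,58     -3,15,58
260    -5,-14,56    -5,-10,55     -5,-6,56     -5,-3,58      -5,0,57      -5,3,57      -6,7,59     -6,11,58     -5,15,57
264    -8,-14,56    17,-7,-25    17,-4,-24     -8,-3,56      -8,0,57      -8,3,57     16,4,-24     -8,11,58     -8,15,58
268   -10,-14,55    17,-7,-30    17,-4,-31    15,-2,-25     -11,0,57     15,2,-25     17,4,-31     17,7,-30    -11,15,57
272    16,-9,-35    17,-6,-36    17,-4,-36    15,-2,-31     -14,0,57     15,2,-31     17,4,-36     16,7,-34     16,9,-33
276    17,-9,-41    17,-6,-41    17,-4,-41    15,-1,-36     -16,0,57     15,2,-37     16,4,-40     17,6,-41     17,9,-40
280    17,-8,-45    17,-6,-46    17,-4,-45    68,0,-191     -19,0,57     15,2,-41     16,4,-45     17,6,-45     16,9,-45
284   37,-5,-106   38,-3,-107    17,-4,-50    15,-1,-45     -22,0,57     15,1,-47     17,4,-50    37,3,-106    37,5,-106
288   38,-5,-110   37,-3,-109    17,-3,-54    15,-1,-49     -25,0,57     15,1,-49     16,4,-53    37,3,-109    37,5,-108
292   38,-4,-112   37,-3,-110    17,-3,-58    15,-1,-55     -27,0,56     15,1,-55     17,3,-59    37,3,-110    37,4,-111
296   38,-4,-114   36,-3,-110    17,-3,-62    15,-1,-57     -31,0,58     15,1,-59     17,3,-63    37,3,-114    37,4,-112
```

View pics/m4.png

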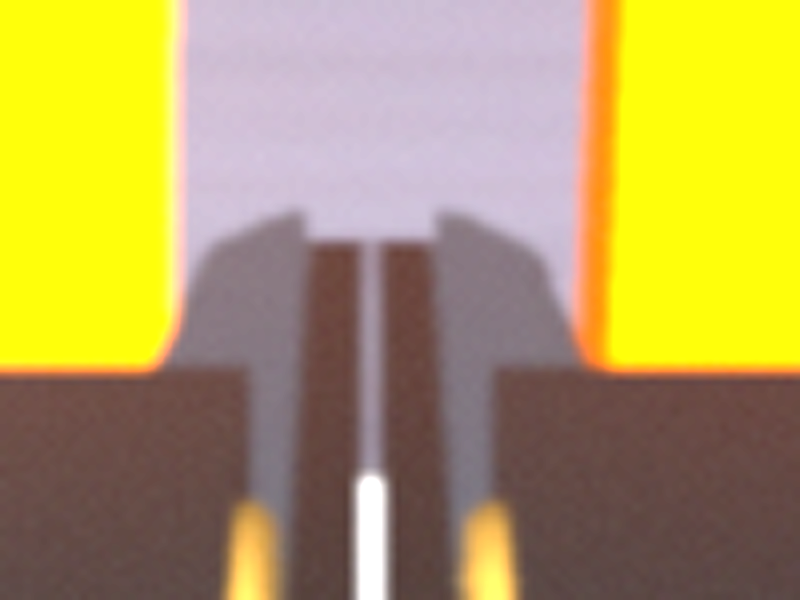

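>>> arm_command([
  {"offset":[0,0,0.02],"spin":0},
  {"offset":[0,0,0.02],"spin":0},
  {"offset":[0,0,0],"spin":0},
  {"offset":[0,0,0],"spin":0},
])

```text
time_s: 5.85
ee_pos: [559.4, -134.4, 124.5]
ee_rot: [179.9, 0.0, 98.4]
force: [-0.5, 0.7, 0.5]
gripper_width: 0.8
gripper_force: 0.0
```

>>> arm_command([
  {"offset":[0,0.001,0.01],"spin":0},
  {"offset":[0,0,0.01],"spin":0},
  {"offset":[0,0,0],"spin":0},
  {"offset":[0,0,0],"spin":0},
])

```text
time_s: 6.35
ee_pos: [559.7, -134.2, 103.4]
ee_rot: [180.0, -0.0, 98.4]
force: [0.4, -0.7, 0.9]
gripper_width: 0.6
gripper_force: 0.0
```

```bash
python3 - <<'E'
from h import *
s=env.state(); print(s['time_s'],s['ee_pos'],s['ee_rot'],s['force'],s['torque'])
a,d=env.grab_frame('wrist'); b,_=env.grab_frame('side')
cv2.imwrite('pics/m5.png',np.hstack([cv2.resize(a[200:300,260:380],(400,333)),cv2.resize(b[240:340,290:410],(400,333))]))
E
```

```text
6.35 [ 559.74208261 -134.20230919  103.40470647] [ 1.79998848e+02 -3.37098039e-03  9.83650152e+01] [ 0.44511352 -0.69175666  0.94826592] [-0.06535456  0.02446857  0.06706126]
```

View pics/m5.png

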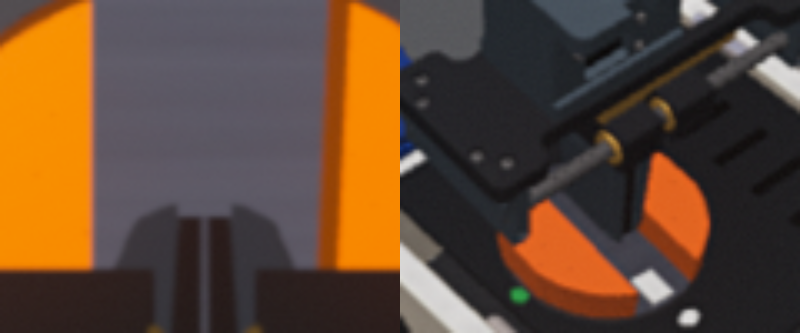

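```bash
python3 - <<'E'
from h import *
p,d=env.grab_frame('side')
for v in range(285,322,3):
    print(v,*[('%d,%d,%d'%tuple(ray('side',(u,v),depth=d[v,u]))+('*' if p[v,u,2]>150 else '')).rjust(14) for u in list(range(314,334,3))+[346,352,358]])
E
```

```text
285   480,-164,247   484,-166,247   487,-169,248   491,-169,246   494,-172,247   498,-173,246   501,-176,247   528,-167,221   536,-170,220   541,-177,223
288   479,-167,246   482,-170,246   486,-171,245   489,-172,244   492,-176,246   495,-178,247   499,-179,246   525,-171,221   549,-152,187   542,-175,215
291   476,-172,246   479,-174,246   483,-176,246   486,-178,246   490,-179,245   492,-182,246   497,-181,242   524,-174,219   549,-152,180   561,-150,170
294   475,-173,241   477,-178,246   480,-180,246   483,-183,247   487,-183,245   492,-182,240   497,-181,236   550,-136,155   550,-151,172   561,-151,165
297   477,-169,230   476,-179,241   479,-183,244   482,-185,243   487,-183,238   492,-182,235   501,-175,221   550,-136,148   550,-151,164   561,-151,158
300   482,-160,211   478,-176,231   479,-182,236   482,-184,237   487,-183,233   496,-176,219   500,-177,218   551,-135,139   551,-151,157   562,-150,149
303   481,-161,206   482,-168,212   479,-182,230   482,-184,230   488,-182,224  531,-118,126*  535,-120,126*   551,-135,132   551,-150,149   563,-149,140
306    515,-99,108   4
[... 201 characters left out ...]
,-183,213  525,-129,128*  529,-130,126*   557,-127,104   553,-149,131   563,-150,126
312   510,-109,107   514,-110,105   516,-117,112   485,-179,204   487,-184,208  522,-133,126*  526,-135,127*  545,-145,126*   560,-138,107   569,-143,106
315   507,-114,107   510,-117,109   514,-120,109   513,-131,123  515,-137,128*  518,-139,129*  523,-141,127*  542,-149,124*   556,-145,110   565,-149,109
318   504,-119,108   507,-122,108   512,-123,106   513,-131,115   514,-138,123  516,-144,129*  520,-145,127*  539,-155,125*   545,-161,128   563,-152,106
321   501,-124,108   505,-126,108   509,-129,108   512,-132,109   513,-140,118   515,-144,122  516,-152,130*  536,-159,125*  544,-164,125*   558,-159,111
```

>>> arm_command([
  {"offset":[0,-0.001,0.006],"spin":0},
  {"offset":[0,-0.001,0.006],"spin":0},
  {"offset":[0,0,0.004],"spin":0},
  {"offset":[0,0,0.004],"spin":0},
  {"offset":[0,0,0],"spin":0},
])

```text
time_s: 7.12
ee_pos: [557.5, -134.4, 83.1]
ee_rot: [-180.0, -0.0, 98.4]
force: [-0.6, -0.1, 1.1]
gripper_width: 0.7
gripper_force: 0.5
```

>>> arm_command([
  {"offset":[0,0,0.004],"spin":0},
  {"offset":[0,0,0.004],"spin":0},
  {"offset":[0,0,0],"spin":0},
])

```text
time_s: 7.5
ee_pos: [557.6, -134.6, 75.4]
ee_rot: [-180.0, 0.0, 98.4]
force: [-1.3, 1.1, 2.7]
gripper_width: 0.2
gripper_force: 1.6
```

>>> arm_command([
  {"offset":[0,0,0.002],"spin":0},
  {"offset":[0,0,0.001],"spin":0},
  {"offset":[0,0,0],"spin":0},
])

```text
time_s: 7.88
ee_pos: [557.6, -134.6, 72.5]
ee_rot: [-180.0, 0.0, 98.4]
force: [-2.6, -1.9, 4.0]
gripper_width: 0.5
gripper_force: 2.1
```

```bash
cat > flush.py <<'E'
from h import *
s=env.state(); print(s['time_s'],s['ee_pos'],s['force'],s['torque'])
p,d=env.grab_frame('side'); rr=R.from_euler('z',11.8,degrees=True).as_matrix()
X=np.array([ray('side',(u,v),depth=d[v,u]) for v in range(230,400,1) for u in range(260,460,1) if d[v,u]>0])
U=(X-[598.7,-126.6,0])@rr
def z(a,b,c,e,lo,hi):
    m=(U[:,0]>a)&(U[:,0]<b)&(U[:,1]>c)&(U[:,1]<e)&(U[:,2]>lo)&(U[:,2]<hi); return m.sum(),round(np.median(U[m,2]),1) if m.any() else None
print('cover front',z(-92,-84,-85,-25,70,115),'side rim',z(-92,-84,-107,-98,70,115),'front rim',z(-118,-108,-90,90,70,115),'cover y-70',[z(a,a+20,-85,-60,70,115) for a in range(-90,90,30)])
E
python3 flush.py
```

```text
7.875 [ 557.55082662 -134.55233152   72.47724182] [-2.62021551 -1.93838078  4.01944254] [-0.31182555  0.48664612  0.02216435]
cover front (np.int64(180), np.float64(90.0)) side rim (np.int64(29), np.float64(91.4)) front rim (np.int64(933), np.float64(90.9)) cover y-70 [(np.int64(194), np.float64(90.0)), (np.int64(188), np.float64(90.2)), (np.int64(182), np.float64(90.4)), (np.int64(169), np.float64(90.7)), (np.int64(160), np.float64(91.0)), (np.int64(159), np.float64(91.4))]
```

>>> arm_command([
  {"offset":[0,0,0.001],"spin":0.1},
  {"offset":[0,0,0],"spin":0.12},
  {"offset":[0,0,0],"spin":0.12},
  {"offset":[0,0,0],"spin":0.12},
  {"offset":[0,0,0],"spin":0.12},
])

```text
time_s: 8.55
ee_pos: [558.2, -133.7, 71.7]
ee_rot: [180.0, -0.1, 64.9]
force: [-1.3, 1.0, 4.0]
gripper_width: 0.4
gripper_force: 2.9
```

>>> arm_command([
  {"offset":[0,0,0],"spin":0.1},
  {"offset":[0,0,0],"spin":0.1},
  {"offset":[0,0,0],"spin":0.1},
  {"offset":[0,0,0],"spin":0.1},
  {"offset":[0,0,0],"spin":0.1},
])

```text
time_s: 9.18
ee_pos: [558.6, -133.5, 71.8]
ee_rot: [-180.0, -0.1, 36.3]
force: [-0.6, 2.1, 5.1]
gripper_width: 0.4
gripper_force: 3.0
```

```bash
cat > ang.py <<'E'
from h import *
for cam in ('side','top'):
    p,d=env.grab_frame(cam)
    Q=[(t,env.pinpoint(cam,t)[:1]) for t in ('slot_floor','slot_pointer')]
    for t,q in Q:
        if q: print(cam,t,q[0]['location'],round(q[0]['score'],2),ray(cam,q[0]['location'],z=94)-[557.3,-134.7,0])
    hsv=cv2.cvtColor(p,cv2.COLOR_BGR2HSV); o=cv2.inRange(hsv,(5,150,100),(20,255,255))
    n,lab,st,ce=cv2.connectedComponentsWithStats(o)
    for i in range(1,n):
        w=ray(cam,ce[i],z=110)-[557.3,-134.7,0]
        if st[i,4]>60 and np.hypot(*w[:2])<70: print(cam,'ridge',st[i,4],w)
E
python3 flush.py; python3 ang.py
```

```text
9.175 [ 558.61341568 -133.50245519   71.83302563] [-0.6232409   2.10718917  5.0706835 ] [0.39976347 0.17332877 0.10557945]
cover front (np.int64(182), np.float64(88.9)) side rim (np.int64(31), np.float64(91.9)) front rim (np.int64(922), np.float64(90.9)) cover y-70 [(np.int64(197), np.float64(89.0)), (np.int64(191), np.float64(89.5)), (np.int64(177), np.float64(89.9)), (np.int64(173), np.float64(90.4)), (np.int64(163), np.float64(90.8)), (np.int64(161), np.float64(91.4))]
side slot_floor [349.9, 319.8] 0.93 [-1.28593268 -6.77150001 94.        ]
side slot_pointer [350.3, 338.8] 0.67 [-19.60063714 -37.19173357  94.        ]
side ridge 69 [ 44.10514933   8.16252889 110.        ]
side ridge 749 [-31.14869827   3.92715357 110.        ]
side ridge 574 [ 18.89843376 -28.65048018 110.        ]
top slot_floor [316.0, 292.7] 0.67 [-29.8365217  188.17244255  94.        ]
top ridge 155 [ 39.10605176  13.51777849 110.        ]
```

>>> arm_command([
  {"offset":[0,0,0],"spin":0.1},
  {"offset":[0,0,0],"spin":0.1},
  {"offset":[0,0,0],"spin":0.1},
  {"offset":[0,0,0],"spin":0.1},
  {"offset":[0,0,0],"spin":0.1},
])

```text
time_s: 10.15
ee_pos: [558.3, -134.4, 71.6]
ee_rot: [180.0, -0.1, 7.7]
force: [2.0, 2.5, 5.0]
gripper_width: 0.6
gripper_force: 3.1
```

>>> arm_command([
  {"offset":[0,0,0],"spin":0.08},
  {"offset":[0,0,0],"spin":0.08},
  {"offset":[0,0,0],"spin":0.05},
  {"offset":[0,0,0],"spin":0},
])

```text
time_s: 10.65
ee_pos: [558.3, -134.5, 71.6]
ee_rot: [-180.0, -0.1, -4.1]
force: [1.0, 3.9, 5.1]
gripper_width: 0.3
gripper_force: 2.7
```

```bash
python3 flush.py; python3 ang.py
```

```text
10.65 [ 558.30575453 -134.45416851   71.62031865] [1.01037984 3.87015164 5.06341467] [ 0.47652258 -0.14159236  0.07099167]
cover front (np.int64(189), np.float64(88.5)) side rim (np.int64(32), np.float64(91.9)) front rim (np.int64(937), np.float64(90.8)) cover y-70 [(np.int64(199), np.float64(88.8)), (np.int64(183), np.float64(89.4)), (np.int64(175), np.float64(89.8)), (np.int64(169), np.float64(90.2)), (np.int64(159), np.float64(90.5)), (np.int64(159), np.float64(90.9))]
side slot_floor [344.8, 318.1] 0.75 [-6.44284317e+00  4.04944344e-02  9.40000000e+01]
side slot_pointer [336.6, 335.6] 0.69 [-34.53557691 -21.68611764  94.        ]
side ridge 417 [-29.48004514  18.17318015 110.        ]
side ridge 289 [-14.71861109 -44.20675489 110.        ]
top slot_pointer [427.1, 293.0] 0.68 [-31.87627616 -15.51845412  94.        ]
top ridge 106 [-39.3295284   17.28111034 110.        ]
```

>>> arm_command([
  {"offset":[0,0,0],"spin":0.06},
  {"offset":[0,0,0],"spin":0.06},
  {"offset":[0,0,0],"spin":0.06},
  {"offset":[0,0,0],"spin":0},
])

```text
time_s: 11.5
ee_pos: [558.1, -134.5, 71.6]
ee_rot: [-180.0, -0.1, -14.5]
force: [2.3, 2.6, 4.2]
gripper_width: 0.7
gripper_force: 2.8
```

```bash
python3 flush.py; python3 ang.py
```

```text
11.5 [ 558.09453789 -134.54263001   71.55131115] [2.3128798  2.64878825 4.20304048] [ 0.38675598 -0.32005077  0.01256713]
cover front (np.int64(190), np.float64(88.5)) side rim (np.int64(29), np.float64(91.6)) front rim (np.int64(941), np.float64(90.8)) cover y-70 [(np.int64(195), np.float64(88.5)), (np.int64(189), np.float64(89.1)), (np.int64(186), np.float64(89.6)), (np.int64(171), np.float64(90.0)), (np.int64(160), np.float64(90.8)), (np.int64(153), np.float64(90.9))]
side slot_floor [347.1, 319.5] 0.68 [-4.75765383 -4.072712   94.        ]
side slot_pointer [346.4, 317.2] 0.66 [-3.36187372  0.25664023 94.        ]
side ridge 366 [-28.79574046  19.55928356 110.        ]
side ridge 332 [-16.1067914  -43.89817428 110.        ]
top slot_pointer [424.2, 295.9] 0.48 [-37.12126067 -10.03897922  94.        ]
top ridge 160 [-33.50137448  24.02188993 110.        ]
```

>>> arm_command([
  {"offset":[0,0,0],"spin":0.05},
  {"offset":[0,0,0],"spin":0.03},
  {"offset":[0,0,0],"spin":0},
])

```text
time_s: 12.22
ee_pos: [557.7, -134.6, 71.4]
ee_rot: [180.0, -0.0, -19.1]
force: [2.4, 1.5, 4.1]
gripper_width: 0.5
gripper_force: 4.9
```

```bash
python3 flush.py; python3 ang.py
```

```text
12.225 [ 557.70558546 -134.59407385   71.44226675] [2.37436245 1.53447088 4.13053246] [ 0.32363259 -0.43838276  0.10571205]
cover front (np.int64(187), np.float64(88.4)) side rim (np.int64(32), np.float64(91.5)) front rim (np.int64(915), np.float64(90.8)) cover y-70 [(np.int64(198), np.float64(88.5)), (np.int64(199), np.float64(89.0)), (np.int64(176), np.float64(89.5)), (np.int64(168), np.float64(89.9)), (np.int64(167), np.float64(90.6)), (np.int64(152), np.float64(91.1))]
side slot_floor [347.8, 320.6] 0.7 [-4.92982777 -6.42027884 94.        ]
side slot_pointer [330.8, 331.8] 0.78 [-38.59520083 -11.19451142  94.        ]
side ridge 334 [-29.66287454  19.76481577 110.        ]
side ridge 357 [-17.35061169 -43.37352262 110.        ]
top slot_pointer [423.2, 294.5] 0.77 [-34.5574851  -8.2712065  94.       ]
top ridge 180 [-31.26278841  25.8380077  110.        ]
```

>>> arm_command([
  {"offset":[0,0,0],"spin":0.05},
  {"offset":[0,0,0],"spin":0.04},
  {"offset":[0,0,0],"spin":0},
])

```text
time_s: 12.95
ee_pos: [556.7, -134.8, 71.2]
ee_rot: [179.9, 0.1, -24.1]
force: [0.8, 1.0, 5.3]
gripper_width: -0.0
gripper_force: 19.0
```

```bash
python3 flush.py; python3 ang.py
```

```text
12.95 [ 556.67058852 -134.76766618   71.20775307] [0.76660474 0.97112224 5.28029024] [ 0.07878704 -0.10859225  0.71034106]
cover front (np.int64(183), np.float64(87.8)) side rim (np.int64(32), np.float64(91.4)) front rim (np.int64(954), np.float64(90.8)) cover y-70 [(np.int64(198), np.float64(88.2)), (np.int64(184), np.float64(88.7)), (np.int64(182), np.float64(89.3)), (np.int64(176), np.float64(90.0)), (np.int64(160), np.float64(90.4)), (np.int64(165), np.float64(90.9))]
side slot_floor [349.4, 319.3] 0.92 [-1.4502871  -5.56081338 94.        ]
side slot_pointer [333.6, 327.1] 0.71 [-30.38614886  -5.83102155  94.        ]
side ridge 266 [-32.19890368  20.17795602 110.        ]
side ridge 360 [-18.81780005 -42.79838076 110.        ]
top slot_pointer [424.5, 297.6] 0.51 [-40.22020815 -10.5045455   94.        ]
top ridge 208 [-29.29299172  27.34057718 110.        ]
```

>>> arm_command([
  {"offset":[0,0,0],"spin":-0.1},
  {"offset":[0,0,0],"spin":-0.1},
  {"offset":[0,0,0],"spin":-0.08},
  {"offset":[0,0,0],"spin":0},
])

```text
time_s: 13.8
ee_pos: [556.2, -135.6, 71.1]
ee_rot: [179.9, 0.2, -8.2]
force: [-1.4, -3.3, 5.1]
gripper_width: 0.6
gripper_force: 2.5
```

>>> arm_command([
  {"offset":[0,0,-0.005],"spin":0},
  {"offset":[0,0,-0.01],"spin":0},
  {"offset":[0,0,-0.02],"spin":0},
  {"offset":[0,0,-0.04],"spin":0},
  {"offset":[0,0,-0.04],"spin":0},
])

```text
time_s: 14.42
ee_pos: [557.0, -133.6, 187.2]
ee_rot: [-179.9, 0.1, -8.2]
force: [0.2, 0.3, 0.2]
gripper_width: 0.5
gripper_force: 0.0
```

>>> arm_command([
  {"offset":[-0.05,0,-0.02],"spin":0},
  {"offset":[-0.05,0,-0.02],"spin":0},
  {"offset":[-0.05,0,0],"spin":0},
  {"offset":[0,0,0],"spin":0},
  {"offset":[0,0,0],"spin":0},
])

```text
time_s: 15.05
ee_pos: [409.7, -112.8, 226.8]
ee_rot: [-180.0, -0.1, -8.2]
force: [0.8, 0.2, -0.0]
gripper_width: 0.3
gripper_force: 0.0
```

```bash
python3 flush.py; python3 ang.py; python3 - <<'E'
from h import *
a,_=env.grab_frame('top'); b,_=env.grab_frame('side')
cv2.imwrite('pics/m6.png',np.hstack([cv2.resize(a[170:340,330:530],(400,340)),cv2.resize(b[220:460,250:510],(368,340))]))
E
```

```text
15.05 [ 409.66541204 -112.8028021   226.77187818] [ 0.83659833  0.24509625 -0.01582523] [-0.0411334   0.11565629  0.05220919]
cover front (np.int64(184), np.float64(92.5)) side rim (np.int64(31), np.float64(91.7)) front rim (np.int64(932), np.float64(90.7)) cover y-70 [(np.int64(202), np.float64(92.4)), (np.int64(192), np.float64(92.4)), (np.int64(179), np.float64(92.0)), (np.int64(169), np.float64(92.1)), (np.int64(163), np.float64(92.0)), (np.int64(157), np.float64(91.6))]
side slot_floor [349.6, 316.4] 0.56 [ 1.79421858 -0.95999063 94.        ]
side slot_pointer [333.4, 331.4] 0.79 [-34.77334798 -12.57104203  94.        ]
side ridge 817 [ -6.33070194  26.90703464 110.        ]
side ridge 932 [  3.04514196 -31.51641049 110.        ]
top slot_floor [417.1, 278.6] 0.67 [-5.42015856  2.17670271 94.        ]
top slot_pointer [424.1, 294.9] 0.67 [-35.2984634   -9.90554747  94.        ]
top ridge 682 [  7.85555967 -28.79394458 110.        ]
top ridge 668 [ -6.08475183  28.95236787 110.        ]
```

View pics/m6.png

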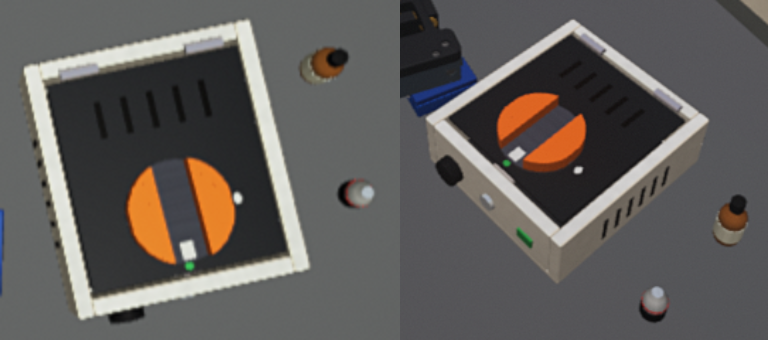

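```bash
python3 - <<'E'
from h import *
p,d=env.grab_frame('top'); hsv=cv2.cvtColor(p,cv2.COLOR_BGR2HSV)
def comp(m,z):
    n,l,s,c=cv2.connectedComponentsWithStats(m); return [(s[i,4],ray('top',c[i],z=z)) for i in range(1,n) if s[i,4]>4]
r=np.zeros(p.shape[:2],np.uint8); r[285:312,405:445]=255
print('green',comp(cv2.inRange(hsv,(45,100,60),(80,255,255))&r,91))
print('mark',comp(cv2.inRange(hsv,(0,0,150),(180,60,255))&r,95))
o=cv2.inRange(hsv,(5,150,120),(20,255,255)); P=np.argwhere(o)[:,::-1]
X=np.array([ray('top',q,z=110) for q in P]); X=X[np.hypot(X[:,0]-557,X[:,1]+134)<60]
c,rad=cv2.minEnclosingCircle(X[:,:2].astype(np.float32)); print(c,rad)
s=env.state();print(s['time_s'],s['force'])
for t in('oil_bottle','objective','slide_box'):
    q=env.pinpoint('side',t) if env.grab_frame('side') else 0; print(t,[ (x['location'],round(x['score'],2)) for x in q[:1]])
E
```

```text
green [(np.int32(19), array([ 507.8250374 , -145.23310442,   91.        ]))]
mark [(np.int32(62), array([ 522.49318682, -143.33684188,   95.        ])), (np.int32(134), array([ 496.44413976, -159.74494423,   95.        ]))]
(558.4561157226562, -134.74742126464844) 48.949562072753906
15.55 [-0.20173518  0.01183562 -0.55505509]
oil_bottle [([480.3, 387.1], 0.58)]
objective [([427.9, 441.0], 0.8)]
slide_box [([275.4, 282.0], 0.59)]
```

```bash
python3 -c "
from workcell import env
print(env.job_done())"
```

```text
the job is handed in; nothing more can be done
None
```

The cover is shut and locked: the fastener reached its stop (0.71 N m on the wrist) with its white mark at the green dot, the cover stayed down after the hand left, the bystanders were not touched, and the job is handed in at about 15.6 s.

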